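# Straightedge against a tile edge

## Robot

A 6-joint arm with a two-finger parallel gripper is mounted at the origin on the work surface. World frame = base frame: x ahead of the robot, y to its left, z up, the work surface at z = 0. Lengths are in m, angles in degrees, forces in N, time in s.
With the tool pointing down it reaches from about 0.25 to 0.725 m from the base axis. Payload 9.7 kg.
Tool frame: the origin (TCP) lies at the very end of the fingers, on their centre line; the grasp point (between the pads) lies 19 mm behind it (bot.hold_point_z is the distance from the TCP to the grasp point, in m); z points along the fingers, y is the line along which they close (so a half turn about z gives the same grasp; the last joint's range is limited). The gripper opens to 85 mm and grips with 20 to 120 N. Pads are 22 mm wide; open, the fingers measure 114 mm over their backs; the gripper's body (76 mm by 85 mm) begins 54 mm behind the grasp point. The pads swing forward as they close: fully open they stand 13 mm farther back than shut.
Start: joints at [-72.078, 4.979, 10.078, 95.1, 0, 90], TCP at [0.169, -0.523, 0.231] pointing down, gripper open.
Joint ranges: [-179.16, 179.16], [-48.56, 103.87], [-65.8, 70.77], [-126.05, 130.52], [-82.76, 87.17], [-180, 180]. Speed limits (degrees/s): [127.2, 127.2, 147.25, 180, 180, 180].

## Interface

Orientations are given as [roll, pitch, yaw] about the fixed x, y, z axes, in that order (R = Rz(yaw) Ry(pitch) Rx(roll)).
In Python, from workcell import bot gives the robot as it stands.
- The arm moves only by the tool play_rows, never from a script. Its argument "targets" is a list of rows, each an object with "grip": the closure in counts, from 0 (fully open) to 255 (shut); "linear": the shift along the world's x, y, z in cm, a list of three; "delta_rot": the turn, a rotation vector about the world's x, y, z in rad, a list of three. A call has 1 to 10 rows; each row is the pose to reach, as a shift and turn from the pose commanded when the call began; what a row does not reach only later rows make up. A row lasts 1/10 s, in which the tool goes at most 50 mm and 8.59 degrees, less where a joint would pass 70% of its speed; a pose out of reach is approached as far as the arm can. A call with a gripper value outside its range is refused whole. The fingers move at their own pace and stop on an object; "force" is the grip in N (left out, the last holds). Time passes only in rows, so rows that repeat a pose let the fingers close. It gives the time, the measured TCP pose, the force, the opening and the grip force at its end, in the units of the state.
- bot.get_obs(): the state, without advancing time (a new reading comes with each control period).
- bot.camera(name): name is "scene" or "top" or "wrist"; returns a dict with "color" (400x640x3 uint8, red, green, blue), "range_z" (400x640 float32, m along the optical axis (not along the pixel's ray), 0 where there is no reading), "fov_y" (degrees; the focal length in pixels is half the picture's height over the tangent of half this angle, whatever the lens; pixels are square), "cx", "cy" (the principal point, pixels), "world_to_cam" (4x4, takes a point from world to camera coordinates). Camera axes: x right, y up, looking along -z (the intrinsics and any distortion apply to the point x, -y, -z); pixel columns grow to the right and rows downward; lengths in m; the calibration is good to about 2 mm. A picture is of the moment at which its call begins.
- bot.job_done(): hands the job in; it is judged then, once.
Trained networks look in a picture, given as the dict that the camera call returned (one of the last four; its "shot" number tells which), for a name from the list of things; names that differ only in an ending like _2 or _b are one class to them, and where a whole thing is asked for, a point or a joint stands for the part that bears it (a point fixed in the world has none). Each returns a list of dicts, best first, with "conf" (0 to 1); they miss things now and then, are a little off and sometimes report something else, mostly with a low value. They report only what shows in the picture. A call takes as long as a camera call.
- bot.search_frame(picture, target): "box" ([left, top, right, bottom] in pixels, round what is visible of it).
- bot.trace(picture, target): "pixels" (400x640 bool, what is visible of it) and "box" ([left, top, right, bottom] in pixels, round what is visible of it).
- bot.pinpoint(picture, target): "pixel" ([column, row] in pixels: a listed point, or the origin of a listed thing).
The state is a dict: "time": time; "q": joint angles; "qd": joint speeds; "joint_efforts": joint torques, N m; "ee_pos": TCP position; "tcp_rot": TCP orientation; "wrist_force": force on the tool from outside, world axes, zero at the start; "torque": the same for the moment, N m; "opening": finger opening in m; "grasp_force": force on a finger pad.
Only numpy, scipy, OpenCV 4.12 (cv2) and the standard library are available. Lean on these libraries where they do the work, as an engineer would, in place of code of your own. Each camera call takes 0.05 s, during which the arm holds its last target. There are 200 camera calls.

## Task

Check the fired tile for a warped edge: lay the longer of the two wooden straightedges flat on the bench, flush against the long edge of the rectangular terracotta tile on the side facing the straightedges, and centred along that edge. Let go of it there, do not shove the tile out of place, and leave the shorter straightedge where it lies.

Things in the scene. Friction and masses are not known exactly. Their poses are not given: they have to be found in the camera images.
- straightedge_grip (a point): Longer wooden straightedge: flat dark strip 260 mm long, 40 wide, 10 thick, on the bench, with an upright fin-like grip (90 mm long, 14 mm wide, from 10 to 58 mm above the bench) along the middle of its top; about 0.13 kg. Point: middle of the grip, 36 mm above the strip's underside. x along the strip, y across it (the grip is pinched across y), z up. Same either way round.
- short_straightedge_grip (a point): Shorter wooden straightedge, a bystander to leave alone: same build and grip, but the strip is only 150 mm long. Point: middle of its grip, 36 mm above its underside; same axes. The two straightedges lie side by side to the robot's left, in either order.
- tile_edge (a point): Rectangular terracotta tile 240 x 120 x 12 mm, 0.75 kg, loose, flat on the bench, to the robot's right (the square tile is a bystander). Point: middle of the top of its long edge on the side facing the straightedges, 12 mm above the bench. x along that edge, y level, out of the tile towards the straightedges, z up. With the straightedge flush its centre line is at y = 20 mm.

How it is judged:
By the outcome, as a careful person would: the job done as asked, in the order asked, and still so for the second after the job is handed in, with the robot touching nothing.
It also fails if it takes over 32 s, if anything falls off the work surface, if the arm or the gripper's body presses on something with over 40 N, if the wrist force passes 120 N, or if a joint passes its speed limit or range.

## Working session

There is one attempt and no reset: what is moved stays moved. The work goes in short steps, Python scripts to look and compute and a tool call to move; the robot and the scene stay as the last step left them, time stands still between calls to the robot, and variables do not carry over. Pictures are saved under pics/ and viewed, at most 10 in all, crops included, and the job is handed in when it is done.

Besides the shell and the picture viewer there is one more tool, called in YAML: its name, and indented under it one key for each argument. play_rows: Moves the arm, as the interface text tells. Its arguments: {"type":"object","properties":{"targets":{"type":"array","items":{"type":"object","properties":{"grip":{"type":"number"},"linear":{"type":"array","items":{"type":"number"}},"delta_rot":{"type":"array","items":{"type":"number"}}}}},"force":{"type":"number"}},"required":["targets"]}

```bash
mkdir -p pics
cat > h.py <<'E'
import numpy as np, cv2
from workcell import bot
def cam(n,save=None):
    p=bot.camera(n)
    if save: cv2.imwrite('pics/'+save,p['color'][:,:,::-1])
    return p
def world(p,mask):
    """world points of masked pixels with depth"""
    v,u=np.nonzero(mask & (p['range_z']>0)); d=p['range_z'][v,u]
    f=200/np.tan(np.radians(p['fov_y']/2))
    c=np.stack([(u-p['cx'])/f*d,-(v-p['cy'])/f*d,-d,np.ones_like(d)])
    return (np.linalg.inv(p['world_to_cam'])@c)[:3].T
def ray(p,px,z):
    f=200/np.tan(np.radians(p['fov_y']/2))
    T=np.linalg.inv(p['world_to_cam']); o=T[:3,3]
    d=T[:3,:3]@np.array([(px[0]-p['cx'])/f,-(px[1]-p['cy'])/f,-1])
    return o+d*(z-o[2])/d[2]
def rect(P):
    (c,s,a)=cv2.minAreaRect((P[:,:2]*1000).astype(np.float32))
    if s[0]<s[1]: s=s[::-1]; a+=90
    return np.round(c,1),np.round(s,1),round((a+90)%180-90,2)
E
python3 - <<'E'
from h import *
p=cam('top','top.png')
print({k:p[k] for k in p if k not in('color','range_z')}.keys(),p['fov_y'],p['cx'],p['cy'])
for n,z in(('straightedge_grip',.036),('short_straightedge_grip',.036),('tile_edge',.012)):
    for r in bot.pinpoint(p,n)[:3]: print(n,r['conf'],r['pixel'],ray(p,r['pixel'],z).round(4))
    for r in bot.trace(p,n)[:3]:
        P=world(p,r['pixels']); print(' trace',r['conf'],r['box'],rect(P),P[:,2].min(),P[:,2].max())
print(bot.get_obs())
E
```

```text
dict_keys(['fov_y', 'cx', 'cy', 'world_to_cam', 'shot']) 45.97029672394615 319.4178819758916 197.96127695170858
straightedge_grip 0.56 [283.1, 186.2] [0.5491 0.1053 0.036 ]
 trace 0.95 [263.1, 131.6, 313.6, 248.8] (array([552.4, 103.7]), array([264.7,  44.9]), -10.16) -0.004469390875609047 0.06215858678028141
short_straightedge_grip 0.76 [189.7, 207.9] [0.4879 0.2965 0.036 ]
 trace 0.89 [180.1, 176.8, 211.4, 247.3] (array([489.7, 292.7]), array([152.8,  46.5]), -4.76) -0.0031960073855314963 0.062144521921332796
 trace 0.68 [415.6, 131.2, 496.3, 250.7] (array([ 581.7, -275.6]), array([246.8, 124.8]), -13.38) -0.0036300261537953737 0.01743552421804828
tile_edge 0.79 [433.5, 178.4] [ 0.5966 -0.2183  0.012 ]
 trace 0.66 [416.3, 130.4, 497.2, 252.6] (array([ 581.1, -275.9]), array([245.4, 125.5]), -13.76) -0.006112729795219485 0.01743552421804828
{'time': 0.35, 'q': array([-7.20764865e+01,  4.98689274e+00,  1.00707120e+01,  9.50999557e+01,
       -1.41441249e-03,  9.00026753e+01]), 'qd': array([ 0.07016048, -0.1686099 ,  0.11355933, -0.09649485, -0.02671838,
        0.00842772]), 'joint_efforts': array([ 3.91338503e-06, -5.19490957e+01,  4.64325821e+01,  4.81794588e-03,
        6.06778030e-06,  7.59863809e-06]), 'ee_pos': array([ 0.16924119, -0.52326938,  0.23114019]), 'tcp_rot': array([-1.79983864e+02,  1.41516590e-03,  1.79208386e+01]), 'wrist_force': array([0.62900022, 0.2556059 , 0.10046507]), 'torque': array([ 0.01445956, -0.07660158,  0.05545625]), 'grasp_force': 0.0, 'opening': 0.0853995040207384}
```

View pics/top.png

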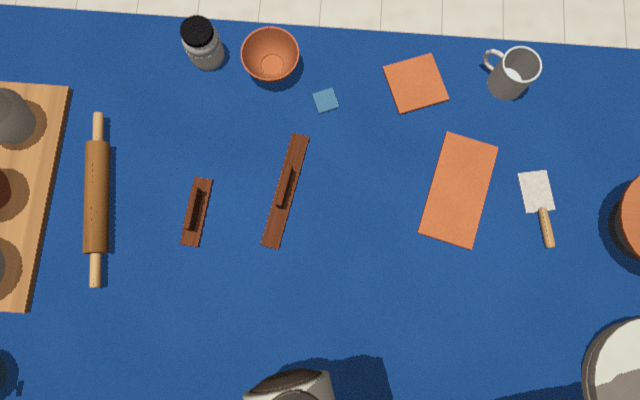

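The top view shows the long strip at about (285,190), the short one at (197,212), and the tile at (458,190), with its left long edge centred near (433,178). The networks' positions agree with this. I'll move above the long strip's grip.

play_rows:
  targets:
    - {"grip":0,"linear":[38.3,62.7,-2],"delta_rot":[0,0,-0.49]}
    - {"grip":0,"linear":[38.3,62.7,-2],"delta_rot":[0,0,-0.49]}
    - {"grip":0,"linear":[38.3,62.7,-2],"delta_rot":[0,0,-0.49]}
    - {"grip":0,"linear":[38.3,62.7,-2],"delta_rot":[0,0,-0.49]}
    - {"grip":0,"linear":[38.3,62.7,-2],"delta_rot":[0,0,-0.49]}
    - {"grip":0,"linear":[38.3,62.7,-2],"delta_rot":[0,0,-0.49]}
    - {"grip":0,"linear":[38.3,62.7,-2],"delta_rot":[0,0,-0.49]}
    - {"grip":0,"linear":[38.3,62.7,-2],"delta_rot":[0,0,-0.49]}
    - {"grip":0,"linear":[38.3,62.7,-2],"delta_rot":[0,0,-0.49]}
    - {"grip":0,"linear":[38.3,62.7,-2],"delta_rot":[0,0,-0.49]}

```text
time: 1.35
ee_pos: [0.4267, -0.1012, 0.2182]
tcp_rot: [180.0, -0.1, -10.2]
wrist_force: [1.9, -1.1, 0.8]
opening: 0.0854
grasp_force: 0.0
```

play_rows:
  targets:
    - {"grip":0,"linear":[12,20,0],"delta_rot":[0,0,0]}
    - {"grip":0,"linear":[12,20,0],"delta_rot":[0,0,0]}
    - {"grip":0,"linear":[12,20,0],"delta_rot":[0,0,0]}
    - {"grip":0,"linear":[12,20,0],"delta_rot":[0,0,0]}
    - {"grip":0,"linear":[12,20,0],"delta_rot":[0,0,0]}
    - {"grip":0,"linear":[12,20,0],"delta_rot":[0,0,0]}
    - {"grip":0,"linear":[12,20,0],"delta_rot":[0,0,0]}
    - {"grip":0,"linear":[12,20,0],"delta_rot":[0,0,0]}

```text
time: 2.15
ee_pos: [0.5252, -0.0451, 0.218]
tcp_rot: [-177.9, 0.1, -6.0]
wrist_force: [0.4, -0.1, -0.5]
opening: 0.0855
grasp_force: 0.0
```

Run:
```python
from h import *
p=cam('wrist','w1.png')
o=bot.get_obs();print(o['ee_pos'],o['tcp_rot'])
for r in bot.pinpoint(p,'straightedge_grip')[:2]: print(r['conf'],r['pixel'],ray(p,r['pixel'],.036).round(4))
for r in bot.trace(p,'straightedge_grip')[:2]:
    P=world(p,r['pixels']); print(r['conf'],r['box'],rect(P))
    G=P[P[:,2]>.05]; print('fin top',rect(G),np.median(G[:,2]),np.median(P[P[:,2]<.03][:,2]), rect(P[(P[:,2]>.004)&(P[:,2]<.016)]))
```

```text
[ 0.52542936 -0.04505331  0.21791216] [-1.77884390e+02  7.37212039e-02 -5.98782307e+00]
0.66 [191.5, 176.6] [0.55  0.105 0.036]
0.71 [178.0, 60.4, 222.0, 262.0] (array([550.9,  69.3]), array([253.3, 133.9]), -3.51)
fin top (array([541.8,  57.1]), array([107.2,  89.5]), 80.0) 0.05666332163259724 0.009022801488225873 (array([551.5, 103.2]), array([256.2,  41. ]), -10.43)
```

View pics/w1.png

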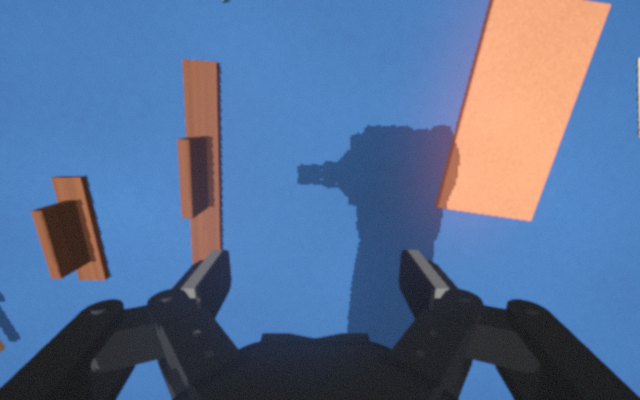

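The wrist view shows the long strip on the left, with its grip at (193,177), and the tile at upper right. The arm stopped short at y=-0.045, so I'll check the joints.

Run:
```python
from h import *
o=bot.get_obs();print(o['q'].round(1),o['qd'].round(1),o['ee_pos'],o['tcp_rot'],o['time'])
```

```text
[ -6.    1.6   5.   93.5   2.1 179.9] [ 0.  -0.4 -0.3 -0.  -0.   0.1] [ 0.5249425  -0.04506325  0.21803673] [-1.77889102e+02  7.84521185e-02 -5.99382634e+00] 2.3
```

Joint 6 is at its 180° limit, since q6 = q1+180−yaw. I'll use the half-turn grasp instead, at yaw ≈ 169.7.

play_rows:
  targets:
    - {"grip":0,"linear":[0.3,2,0],"delta_rot":[0,0,0.15]}
    - {"grip":0,"linear":[0.6,4,0],"delta_rot":[0,0,0.3]}
    - {"grip":0,"linear":[0.9,6,0],"delta_rot":[0,0,0.45]}
    - {"grip":0,"linear":[1.2,8,0],"delta_rot":[0,0,0.6]}
    - {"grip":0,"linear":[1.5,10,0],"delta_rot":[0,0,0.75]}
    - {"grip":0,"linear":[1.8,11,0],"delta_rot":[0,0,0.9]}
    - {"grip":0,"linear":[2.1,12,0],"delta_rot":[0,0,1.05]}
    - {"grip":0,"linear":[2.4,13,0],"delta_rot":[0,0,1.2]}
    - {"grip":0,"linear":[2.6,14,0],"delta_rot":[0,0,1.35]}
    - {"grip":0,"linear":[2.6,14.5,0],"delta_rot":[0,0,1.5]}

```text
time: 3.3
ee_pos: [0.551, 0.1006, 0.2181]
tcp_rot: [-177.9, 0.1, 80.3]
wrist_force: [-0.0, -0.2, -0.1]
opening: 0.0855
grasp_force: 0.0
```

play_rows:
  targets:
    - {"grip":0,"linear":[0,0,0],"delta_rot":[0,0,0.15]}
    - {"grip":0,"linear":[0,0,0],"delta_rot":[0,0,0.3]}
    - {"grip":0,"linear":[0,0,0],"delta_rot":[0,0,0.45]}
    - {"grip":0,"linear":[0,0,0],"delta_rot":[0,0,0.6]}
    - {"grip":0,"linear":[0,0,0],"delta_rot":[0,0,0.75]}
    - {"grip":0,"linear":[0,0,0],"delta_rot":[0,0,0.9]}
    - {"grip":0,"linear":[0,0,0],"delta_rot":[0,0,1.05]}
    - {"grip":0,"linear":[0,0,0],"delta_rot":[0,0,1.2]}
    - {"grip":0,"linear":[0,0,0],"delta_rot":[0,0,1.35]}
    - {"grip":0,"linear":[0,0,0],"delta_rot":[0,0,1.45]}

```text
time: 4.3
ee_pos: [0.5508, 0.0998, 0.2182]
tcp_rot: [-177.9, 0.1, 163.4]
wrist_force: [-0.3, -0.4, -1.4]
opening: 0.0854
grasp_force: 0.0
```

Run:
```python
from h import *
p=cam('wrist','w2.png')
o=bot.get_obs();print(o['q'].round(1),o['ee_pos'],o['tcp_rot'])
from scipy.spatial.transform import Rotation as R
d=R.from_euler('xyz',[180,0,169.8],degrees=True)*R.from_euler('xyz',o['tcp_rot'],degrees=True).inv()
print('need rotvec',d.as_rotvec().round(3))
for r in bot.pinpoint(p,'straightedge_grip')[:2]: print(r['conf'],r['pixel'],ray(p,r['pixel'],.036).round(4))
for r in bot.trace(p,'straightedge_grip')[:2]:
    P=world(p,r['pixels']); print(r['conf'],r['box'])
    for a,b in((.053,.062),(.006,.014)): 
        G=P[(P[:,2]>a)&(P[:,2]<b)]; G=G[np.linalg.norm(G[:,:2]-[.551,.104],axis=1)<.16]; print(rect(G),np.median(G,axis=0))
```

```text
[11.3  7.  10.8 94.7 -1.9 27.6] [0.55078007 0.09989819 0.21829125] [-1.77892458e+02  8.88373630e-02  1.63626196e+02]
need rotvec [ 0.036 -0.007  0.108]
0.87 [323.8, 184.1] [0.5498 0.105  0.036 ]
0.91 [293.6, 68.6, 346.9, 274.1]
(array([549.7, 103.1]), array([89.9, 14. ]), -10.33) [0.54687522 0.10372867 0.05696141]
(array([549.9, 103. ]), array([260. ,  40.1]), -10.34) [0.51465636 0.10828098 0.00908987]
```

View pics/w2.png

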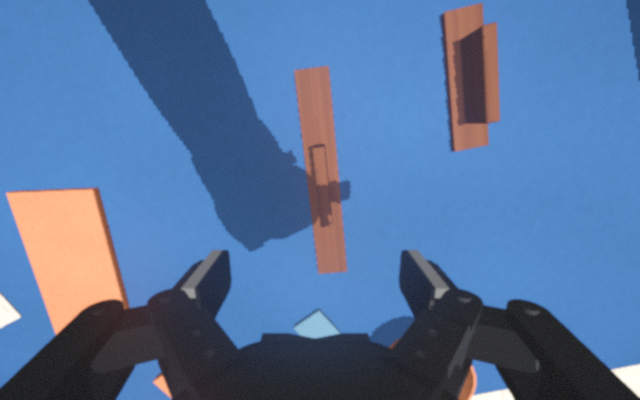

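The wrist view shows the long strip in the middle, with its grip at (321,185), and the measured sizes match exactly. I'll level the tool, descend and grip.

play_rows:
  force: 50
  targets:
    - {"grip":0,"linear":[-0.1,0.32,-4],"delta_rot":[0.036,-0.007,0.105]}
    - {"grip":0,"linear":[-0.1,0.32,-8],"delta_rot":[0.036,-0.007,0.105]}
    - {"grip":0,"linear":[-0.1,0.32,-12],"delta_rot":[0.036,-0.007,0.105]}
    - {"grip":0,"linear":[-0.1,0.32,-16],"delta_rot":[0.036,-0.007,0.105]}
    - {"grip":0,"linear":[-0.1,0.32,-18.5],"delta_rot":[0.036,-0.007,0.105]}
    - {"grip":0,"linear":[-0.1,0.32,-19.8],"delta_rot":[0.036,-0.007,0.105]}
    - {"grip":0,"linear":[-0.1,0.32,-19.8],"delta_rot":[0.036,-0.007,0.105]}
    - {"grip":0,"linear":[-0.1,0.32,-19.8],"delta_rot":[0.036,-0.007,0.105]}

```text
time: 5.25
ee_pos: [0.5508, 0.1034, 0.0213]
tcp_rot: [180.0, 0.0, 169.0]
wrist_force: [0.6, -0.3, 1.1]
opening: 0.0855
grasp_force: 0.0
```

```bash
python3 -c "
from h import *
o=bot.get_obs();print(o['ee_pos'],o['tcp_rot'],o['wrist_force'])"
```

```text
[0.55076171 0.10339414 0.02130336] [1.79986605e+02 4.41468700e-02 1.69005639e+02] [ 0.64788409 -0.2989207   1.13483047]
```

play_rows:
  force: 50
  targets:
    - {"grip":255,"linear":[-0.1,0,0],"delta_rot":[0,0,0.012]}
    - {"grip":255,"linear":[-0.1,0,0],"delta_rot":[0,0,0.012]}
    - {"grip":255,"linear":[-0.1,0,0],"delta_rot":[0,0,0.012]}
    - {"grip":255,"linear":[-0.1,0,0],"delta_rot":[0,0,0.012]}
    - {"grip":255,"linear":[-0.1,0,0],"delta_rot":[0,0,0.012]}
    - {"grip":255,"linear":[-0.1,0,0],"delta_rot":[0,0,0.012]}
    - {"grip":255,"linear":[-0.1,0,0],"delta_rot":[0,0,0.012]}
    - {"grip":255,"linear":[-0.1,0,0],"delta_rot":[0,0,0.012]}

```text
time: 6.05
ee_pos: [0.5492, 0.1033, 0.0202]
tcp_rot: [-180.0, -0.0, 169.8]
wrist_force: [-0.6, -0.5, 4.1]
opening: 0.0134
grasp_force: 50.5
```

play_rows:
  targets:
    - {"grip":255,"linear":[0,0,3],"delta_rot":[0,0,0]}
    - {"grip":255,"linear":[0,0,7],"delta_rot":[0,0,0]}
    - {"grip":255,"linear":[0.5,-3,10],"delta_rot":[0,0,0]}
    - {"grip":255,"linear":[1,-7,12],"delta_rot":[0,0,-0.02]}
    - {"grip":255,"linear":[2,-11,13],"delta_rot":[0,0,-0.04]}
    - {"grip":255,"linear":[3,-15,13],"delta_rot":[0,0,-0.06]}
    - {"grip":255,"linear":[4,-18,13],"delta_rot":[0,0,-0.06]}
    - {"grip":255,"linear":[5,-20,13],"delta_rot":[0,0,-0.06]}
    - {"grip":255,"linear":[5,-20,13],"delta_rot":[0,0,-0.06]}
    - {"grip":255,"linear":[5,-20,13],"delta_rot":[0,0,-0.06]}

```text
time: 7.05
ee_pos: [0.5987, -0.0968, 0.1492]
tcp_rot: [-180.0, -0.1, 166.3]
wrist_force: [-0.0, -0.2, -1.8]
opening: 0.0133
grasp_force: 49.8
```

```bash
cat > m.py <<'E'
from h import *
import sys
o=bot.get_obs();print(o['ee_pos'].round(4),o['tcp_rot'].round(2),o['opening'],o['grasp_force'])
for n in('wrist','top'):
    p=cam(n,sys.argv[1]+n+'.png')
    for r in bot.pinpoint(p,'tile_edge')[:1]: print(n,'edge',r['conf'],r['pixel'],ray(p,r['pixel'],.012).round(4))
    for r in bot.trace(p,'tile_edge')[:2]:
        P=world(p,r['pixels']); G=P[(P[:,2]>.007)&(P[:,2]<.017)]; print(n,'tile',r['conf'],r['box'],rect(G) if len(G)>9 else 0)
    for r in bot.trace(p,'straightedge_grip')[:1]:
        P=world(p,r['pixels']); z=P[:,2]; t=np.percentile(z,99); G=P[z>t-.01]; S=P[z<t-.04];print(n,'SE',r['conf'],r['box'],'ztop',t.round(4),'fin',rect(G),'strip',rect(S) if len(S)>9 else 0, np.median(S[:,2]))
E
python3 m.py a
```

```text
[ 0.5987 -0.0968  0.1492] [-1.7999e+02 -1.2000e-01  1.6626e+02] 0.01330505895893337 49.777153730392456
wrist edge 0.77 [204.2, 214.8] [ 0.5913 -0.2115  0.012 ]
wrist tile 0.55 [59.7, 94.9, 211.5, 315.6] (array([ 578.5, -273.5]), array([238.7, 121.6]), -13.67)
wrist SE 0.87 [271.6, 0.1, 358.6, 337.1] ztop 0.1869 fin (array([587.8, -93.2]), array([66.7, 14. ]), -13.75) strip (array([567.3, -88.4]), array([186.3,  40.3]), -13.81) 0.13813841491735207
top tile 0.92 [468.8, 140.5, 498.0, 239.2] (array([ 578.6, -326.9]), array([216.7,  34.4]), -7.46)
```

View pics/awrist.png

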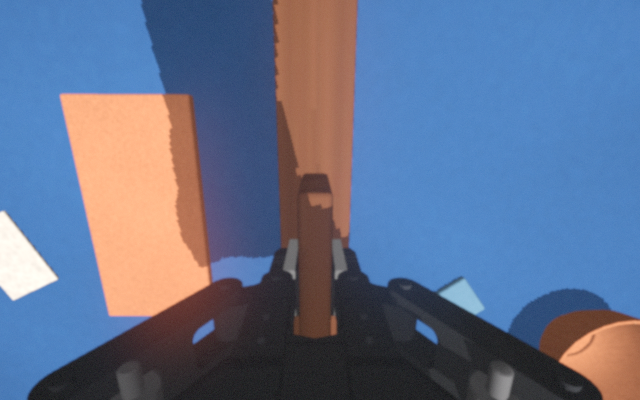

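The wrist view shows the strip held level, its grip centred between the pads at (315,260). The tile's facing edge runs from (190,95) to (212,290). I'll descend about 15 mm clear of that edge.

play_rows:
  targets:
    - {"grip":255,"linear":[0.1,-3,-2],"delta_rot":[0,0,0]}
    - {"grip":255,"linear":[0.2,-6,-5],"delta_rot":[0,0,0.001]}
    - {"grip":255,"linear":[0.3,-8.5,-8],"delta_rot":[0,0,0.001]}
    - {"grip":255,"linear":[0.3,-8.5,-10.5],"delta_rot":[0,0,0.001]}
    - {"grip":255,"linear":[0.3,-8.5,-12],"delta_rot":[0,0,0.001]}
    - {"grip":255,"linear":[0.3,-8.5,-12.8],"delta_rot":[0,0,0.001]}
    - {"grip":255,"linear":[0.3,-8.5,-12.8],"delta_rot":[0,0,0.001]}
    - {"grip":255,"linear":[0.3,-8.5,-12.8],"delta_rot":[0,0,0.001]}

```text
time: 8.25
ee_pos: [0.6028, -0.1813, 0.0233]
tcp_rot: [-180.0, 0.1, 166.4]
wrist_force: [0.3, -0.0, -1.2]
opening: 0.0135
grasp_force: 49.8
```

```bash
python3 m.py b
```

```text
[ 0.6028 -0.1813  0.0233] [-1.7998e+02  7.0000e-02  1.6642e+02] 0.013467109300922113 49.82019245624542
wrist edge 0.82 [254.8, 245.6] [ 0.5935 -0.2141  0.012 ]
wrist tile 0.8 [1.9, 7.7, 257.3, 354.5] (array([ 558.7, -268.6]), array([198.8, 121.1]), -13.8)
wrist SE 0.69 [272.7, 0.7, 359.2, 338.9] ztop 0.0611 fin (array([ 591.3, -177.6]), array([65.6, 14.1]), -13.5) strip (array([ 571.3, -171.8]), array([186.3,  44.4]), -12.64) 0.012036409287288802
top SE 0.83 [393.1, 116.5, 429.3, 227.7] ztop 0.0168 fin (array([ 610.5, -157.6]), array([256.2,  31.2]), -12.99) strip 0 nan
  return _methods._mean(a, axis=axis, dtype=dtype,
  ret = ret.dtype.type(ret / rcount)
```

View pics/bwrist.png

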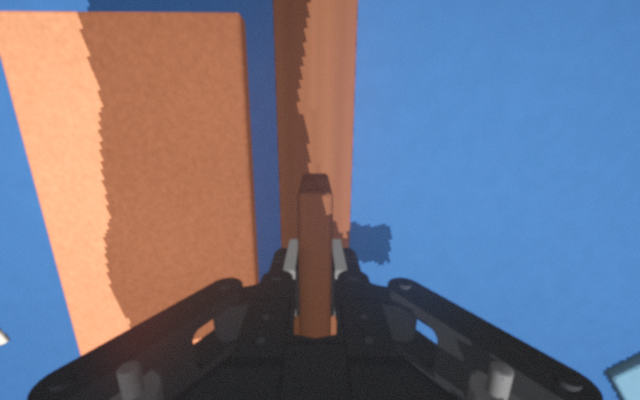

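The tile edge at (248,130) is parallel to the strip. The gap is about 16 mm, and the strip is about 2 mm too far along +e. I'll lower and close in to about 3 mm.

play_rows:
  targets:
    - {"grip":255,"linear":[-0.15,-0.2,-0.1],"delta_rot":[0,0,-0.002]}
    - {"grip":255,"linear":[-0.25,-0.5,-0.2],"delta_rot":[0,0,-0.002]}
    - {"grip":255,"linear":[-0.35,-0.8,-0.25],"delta_rot":[0,0,-0.002]}
    - {"grip":255,"linear":[-0.45,-1.1,-0.25],"delta_rot":[0,0,-0.002]}
    - {"grip":255,"linear":[-0.48,-1.2,-0.25],"delta_rot":[0,0,-0.002]}
    - {"grip":255,"linear":[-0.48,-1.2,-0.25],"delta_rot":[0,0,-0.002]}
    - {"grip":255,"linear":[-0.48,-1.2,-0.25],"delta_rot":[0,0,-0.002]}
    - {"grip":255,"linear":[-0.48,-1.2,-0.25],"delta_rot":[0,0,-0.002]}

```text
time: 9.45
ee_pos: [0.5977, -0.194, 0.0202]
tcp_rot: [-180.0, 0.0, 166.2]
wrist_force: [1.1, 3.3, 6.5]
opening: 0.0135
grasp_force: 51.0
```

```bash
python3 m.py c 2>/dev/null; python3 -c "
import cv2
a=cv2.imread('pics/cwrist.png')[0:260,180:400]; cv2.imwrite('pics/c2.png',cv2.resize(a,None,fx=2.3,fy=2.3,interpolation=cv2.INTER_CUBIC))"
```

```text
[ 0.5977 -0.194   0.0202] [-1.7998e+02  4.0000e-02  1.6625e+02] 0.013494510811450578 50.96842646598816
wrist edge 0.56 [276.8, 247.8] [ 0.5914 -0.2139  0.012 ]
wrist tile 0.58 [12.4, 10.7, 276.0, 345.0] (array([ 553.4, -267.4]), array([187.3, 121.4]), -13.62)
wrist SE 0.89 [273.7, 0.0, 357.8, 338.7] ztop 0.058 fin (array([ 586.3, -191. ]), array([66.1, 15.3]), -13.89) strip (array([ 566.4, -185.6]), array([186.4,  42.9]), -14.43) 0.009092936121841547
top SE 0.64 [399.7, 121.3, 434.1, 232.2] ztop 0.492 fin (array([429.1, -78.1]), array([33.3,  0.4]), -20.02) strip (array([ 605.3, -170.6]), array([255.6,  34.1]), -13.58) 0.009290104391917464
```

View pics/c2.png

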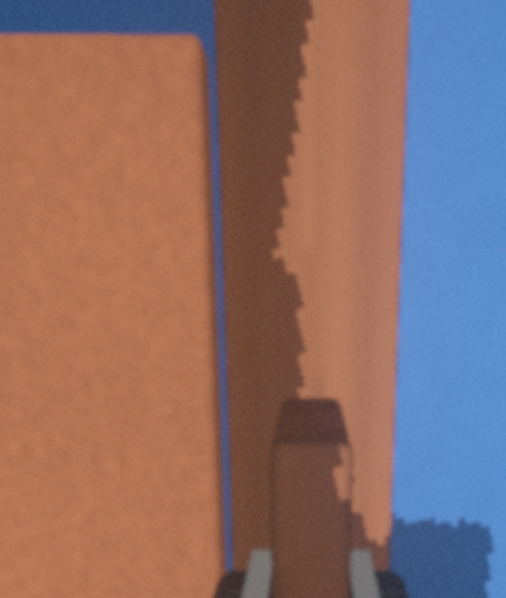

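The crop shows a thin blue gap of about 2 mm between the tile's edge and the strip, slightly wider at the near end. I'll ease in with a small yaw correction.

play_rows:
  targets:
    - {"grip":255,"linear":[-0.01,-0.03,0.03],"delta_rot":[0,0,0.003]}
    - {"grip":255,"linear":[-0.01,-0.06,0.03],"delta_rot":[0,0,0.003]}
    - {"grip":255,"linear":[-0.02,-0.09,0.03],"delta_rot":[0,0,0.003]}
    - {"grip":255,"linear":[-0.03,-0.12,0.03],"delta_rot":[0,0,0.003]}
    - {"grip":255,"linear":[-0.04,-0.15,0.03],"delta_rot":[0,0,0.003]}
    - {"grip":255,"linear":[-0.04,-0.17,0.03],"delta_rot":[0,0,0.003]}
    - {"grip":255,"linear":[-0.04,-0.17,0.03],"delta_rot":[0,0,0.003]}

```text
time: 10.55
ee_pos: [0.5972, -0.1952, 0.0202]
tcp_rot: [180.0, 0.0, 166.4]
wrist_force: [1.1, 4.5, 5.1]
opening: 0.0131
grasp_force: 50.9
```

```bash
python3 m.py d 2>/dev/null; python3 -c "
import cv2
a=cv2.imread('pics/dwrist.png')[0:260,180:400]; cv2.imwrite('pics/d2.png',cv2.resize(a,None,fx=2.3,fy=2.3,interpolation=cv2.INTER_CUBIC))"
```

```text
[ 0.5972 -0.1952  0.0202] [1.7998e+02 1.0000e-02 1.6645e+02] 0.013082584880871169 50.935524702072144
wrist edge 0.65 [278.3, 247.0] [ 0.5907 -0.2142  0.012 ]
wrist tile 0.79 [19.4, 10.7, 281.7, 343.9] (array([ 552.7, -266.5]), array([186.1, 122.5]), -13.66)
wrist SE 0.78 [273.7, 1.7, 361.1, 337.0] ztop 0.058 fin (array([ 586.4, -191. ]), array([66.7, 15.8]), -13.52) strip (array([ 565.6, -186.5]), array([186.1,  43.4]), -13.91) 0.009096733976724919
top SE 0.62 [399.0, 119.3, 437.8, 233.2] ztop 0.4906 fin (array([430.1, -79.7]), array([47.6,  0.6]), -20.07) strip (array([ 601.1, -181.4]), array([260.2,  16.4]), -14.5) 0.009238372412131879
```

View pics/d2.png

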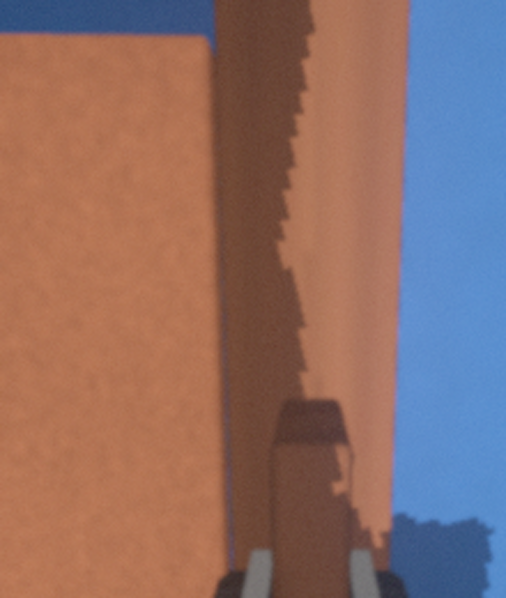

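The crop shows the gap closed at the near end and a sliver of about 0.5 mm left towards the grip at (232,480). One more small nudge, with a touch of yaw back.

play_rows:
  targets:
    - {"grip":255,"linear":[0,-0.02,0],"delta_rot":[0,0,-0.002]}
    - {"grip":255,"linear":[-0.01,-0.04,0],"delta_rot":[0,0,-0.002]}
    - {"grip":255,"linear":[-0.01,-0.06,0],"delta_rot":[0,0,-0.002]}
    - {"grip":255,"linear":[-0.02,-0.08,0],"delta_rot":[0,0,-0.002]}
    - {"grip":255,"linear":[-0.02,-0.08,0],"delta_rot":[0,0,-0.002]}
    - {"grip":255,"linear":[-0.02,-0.08,0],"delta_rot":[0,0,-0.002]}

```text
time: 11.55
ee_pos: [0.597, -0.196, 0.0202]
tcp_rot: [180.0, 0.0, 166.3]
wrist_force: [1.7, 3.7, 6.0]
opening: 0.0136
grasp_force: 50.9
```

```bash
python3 m.py e 2>/dev/null; python3 -c "
import cv2
a=cv2.imread('pics/ewrist.png')[0:260,180:400]; cv2.imwrite('pics/e2.png',cv2.resize(a,None,fx=2.3,fy=2.3,interpolation=cv2.INTER_CUBIC))"
```

```text
[ 0.597  -0.196   0.0202] [1.7998e+02 1.0000e-02 1.6633e+02] 0.013646465182927888 50.90230107307434
wrist edge 0.76 [278.7, 252.0] [ 0.5935 -0.2156  0.012 ]
wrist tile 0.55 [16.1, 13.7, 281.3, 346.3] (array([ 553.5, -267.1]), array([188. , 121.9]), -13.75)
wrist SE 0.56 [272.5, 0.5, 360.0, 335.9] ztop 0.058 fin (array([ 585.7, -193.1]), array([66.3, 15.3]), -13.85) strip (array([ 565.7, -186.8]), array([186.1,  42.4]), -13.11) 0.009110230388164248
top SE 0.63 [399.3, 124.0, 437.9, 233.7] ztop 0.0404 fin (array([ 493.5, -126.9]), array([201.1,   2.5]), -33.35) strip 0 -0.0008966845220588215
```

View pics/e2.png

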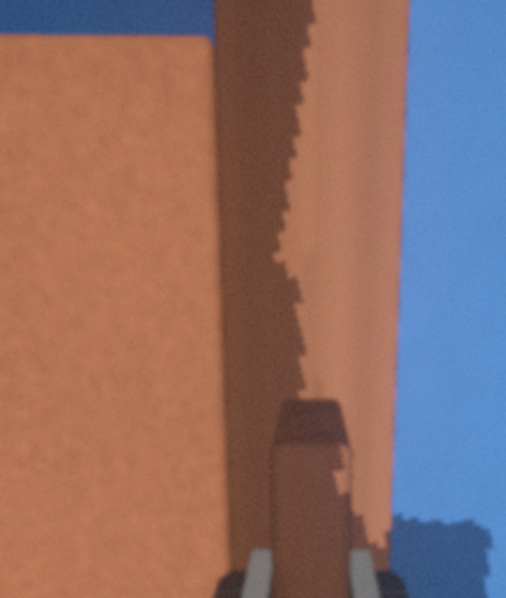

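Flush, with no gap showing. I'll release, rise and check.

play_rows:
  targets:
    - {"grip":0,"linear":[0,0,0],"delta_rot":[0,0,0]}
    - {"grip":0,"linear":[0,0,0],"delta_rot":[0,0,0]}
    - {"grip":0,"linear":[0,0,0],"delta_rot":[0,0,0]}
    - {"grip":0,"linear":[0,0,0],"delta_rot":[0,0,0]}
    - {"grip":0,"linear":[0,0,0],"delta_rot":[0,0,0]}
    - {"grip":0,"linear":[0,0,2],"delta_rot":[0,0,0]}
    - {"grip":0,"linear":[0,0,6],"delta_rot":[0,0,0]}
    - {"grip":0,"linear":[0,0,10],"delta_rot":[0,0,0]}
    - {"grip":0,"linear":[0,0,14],"delta_rot":[0,0,0]}
    - {"grip":0,"linear":[0,0,18],"delta_rot":[0,0,0]}

```text
time: 12.95
ee_pos: [0.5964, -0.1962, 0.2014]
tcp_rot: [-180.0, -0.0, 166.3]
wrist_force: [1.6, 0.2, 0.9]
opening: 0.0854
grasp_force: 0.0
```

play_rows:
  targets:
    - {"grip":0,"linear":[-2,3,2],"delta_rot":[0,0,0]}
    - {"grip":0,"linear":[-4,5,2],"delta_rot":[0,0,0]}
    - {"grip":0,"linear":[-4,5,2],"delta_rot":[0,0,0]}
    - {"grip":0,"linear":[-4,5,2],"delta_rot":[0,0,0]}

```text
time: 13.35
ee_pos: [0.5567, -0.1461, 0.2201]
tcp_rot: [-180.0, 0.0, 166.4]
wrist_force: [1.3, -0.3, 0.2]
opening: 0.0853
grasp_force: 0.0
```

Run:
```python
from h import *
o=bot.get_obs();print(o['ee_pos'],o['time'])
p=cam('wrist','f.png')
e=np.array([.9716,-.2368]);n=np.array([.2368,.9716])
for t in('straightedge_grip','tile_edge'):
    for r in bot.trace(p,t)[:2]:
        P=world(p,r['pixels']); G=P[(P[:,2]>.005)&(P[:,2]<.017)]
        q=rect(G); print(t,r['conf'],r['box'],q,'e,n',q[0]@e,q[0]@n)
```

```text
[ 0.55671214 -0.14605162  0.22009941] 13.35
straightedge_grip 0.76 [265.3, 117.3, 303.6, 303.2] (array([ 597.7, -195.8]), array([258.6,  40.3]), -13.77) e,n 627.09076 -48.70391999999999
tile_edge 0.81 [165.2, 124.5, 270.8, 300.2] (array([ 579. , -273.5]), array([238.7, 120.5]), -13.86) e,n 627.3212000000001 -128.6254
```

View pics/f.png

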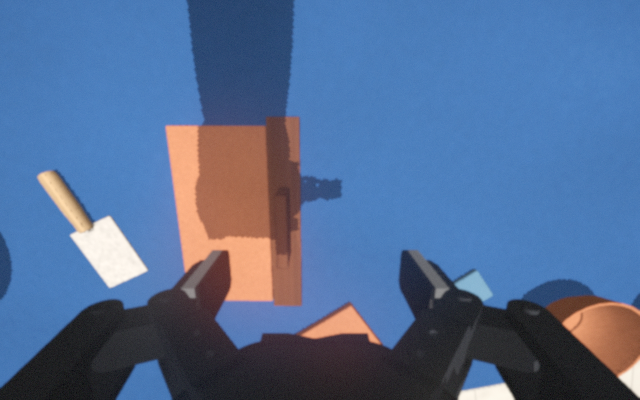

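The picture shows the strip at (284,210) against the tile's right edge, overhanging both ends equally. The centre spacing measures 79.9 mm against 80 expected, it is 0.2 mm off centre, and the angles agree within 0.1°.

```bash
python3 -c "
from workcell import bot
print(bot.job_done())"
```

```text
the job is handed in; nothing more can be done
None
```

The longer straightedge lies flat and released against the tile's long edge, flush and centred to within about 0.3 mm by the last wrist-camera measurement; the tile moved by no more than measurement error, the shorter straightedge was not touched, and the job is handed in at about 13.4 s.

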